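# Load the mending rack in reverse order

### The arm

A 6-joint arm with a two-finger parallel gripper is mounted at the origin on the work surface. World frame = base frame: x ahead of the robot, y to its left, z up, the work surface at z = 0. Lengths are in m, angles in rad, forces in N, time in s.
With the tool pointing down it reaches from about 0.3 to 0.95 m from the base axis. Payload 3.1 kg.
Tool frame: the origin (TCP) lies on the centre line of the jaws, within the pads' length; the fingertips stand 25 mm ahead of it and the grasp point (between the pads) lies 6 mm ahead of it (nose_length is the distance from the TCP to the fingertips, in m); z points along the fingers, y is the direction in which the jaws open and shut (so a half turn about z gives the same grasp; the last joint's range is limited). The gripper opens to 85 mm and grips with 20 to 120 N. Pads are 22 mm wide; open, the fingers measure 114 mm over their backs; the gripper's body (76 mm by 85 mm) begins 54 mm behind the grasp point. The pads swing forward as they close: fully open they stand 13 mm farther back than shut.
Start: joints at [1.1, 0.308, 1.634, -0, 1.2, -0.07], TCP at [0.244, 0.575, 0.256] pointing down, gripper open.
Joint ranges: [-3.06, 3.06], [-0.79, 1.96], [0.05, 2.63], [-1.19, 4.34], [0.05, 2.64], [-2.94, 2.94]. Speed limits (rad/s): [2.79, 2.79, 3.14, 3.14, 3.14, 3.14].

### API

Orientations are given as a 3x3 rotation matrix whose columns are the frame's x, y, z axes.
In Python, from cell import * gives the robot as it stands. Calls block until the motion is done:
- movep(position, orientation): joint-space move of the TCP to a pose.
- line_to(position, speed=0.15, frame=None, until_force=None): straight line of the TCP; frame=None keeps the orientation; speed is the mean speed in m/s. With until_force (N) it stops when the force on the tool has changed by that much, and returns True; else False.
- move_j(angles): joint-space move.
- grip(opening, grasp_force=None): finger opening in m; grasp_force is the grip in N (None keeps the last); returns when the fingers have stopped.
- pause(seconds).
- ik(position, orientation): joint angles nearest the present ones, or None.
- state(): the state.
- get_image(name): name is "side" or "top" or "wrist"; returns a dict with "image" (400x640x3 uint8, blue, green, red), "intrinsics" (3x3 intrinsics, pixels), "world_from_camera" (4x4, takes a point from camera to world coordinates); the wrist camera has in their place "hand_eye" (4x4, takes a point from camera to tool coordinates, whose origin is the TCP and whose axes are the flange's). Camera axes: x right, y down, z forward; pixel columns grow to the right and rows downward; lengths in m; the calibration is good to about 2 mm. A picture is of the moment at which its call begins: read the wrist's pose just before it. There is no depth.
A pose or a line that the arm cannot do raises Unreachable and nothing moves.
- close_job(): hands the job in, once; it reports no verdict.
The state is a dict: "time_s": time; "joint_positions": joint angles; "joint_velocities": joint speeds; "effort": joint torques, N m; "tcp_pos": TCP position; "tcp_rot": TCP orientation; "wrist_force": force on the tool from outside, world axes, zero at the start; "torque": the same for the moment, N m; "finger_gap": finger opening in m.
Only numpy, scipy, OpenCV 4.12 (cv2) and the standard library are available. Lean on these libraries where they do the work, as an engineer would, in place of code of your own. Each camera call takes 0.05 s, during which the arm holds its last target.

### The job

The pale wooden rack will be turned round to serve the other side of the folding counter, so load it in reverse: move the four mending things out of the white tray into the wooden rack, one to a compartment, so that the one standing leftmost in the tray (seen from the arm) ends up in the rightmost compartment of the rack, and so on along the row to the rightmost one, which ends up leftmost. Each must stand upright on the floor of its compartment, let go, and none may be tipped over on the way. Leave the trinket dish and the lint brush where they are.

Things in the scene. Friction and masses are not known exactly. Their poses are not given: they have to be found in the camera images.
- tray: Present home of the row: fixed low white tray, 82 mm deep (x) by 316 mm long (y); four compartments at y = +117, +39, -39, -117 mm, each 74 x 74 mm inside; all walls 4 mm thick, tops 10 mm above the counter; floor 4 mm thick. Origin: centre of its underside. +x away from the robot, +y to its left, but for a small yaw. It may stand nearer or farther than the rack.
- rack: New home, empty at the start: fixed pale-wood rack, 82 mm deep (x) by 316 mm long (y); four compartments at y = +117, +39, -39, -117 mm, each 74 x 74 mm inside; walls 4 mm thick, tops 10 mm above the counter, but the two end walls 30 mm; floor 4 mm thick, no pads. Origin: centre of its underside. +x away from the robot, +y to its left, but for a small yaw.
- canister_mid (a point): Round clear plastic canister with a white lid, closed; 84 mm high, body 50 mm across, lid (the top 16 mm) 47 mm across, about 110 g. Origin: its centre, half-way up, on its upright axis; z up.
- egg_mid (a point): Plain wooden darning egg standing on its flat foot (32 mm across), rounded top; 70 mm high, 48 mm across at its widest, a straight band from 28 to 42 mm above its foot, about 80 g. Origin: its centre, half-way up, on its upright axis; z up.
- spool_mid (a point): Round wooden spool wound full of off-white thread, standing on end; 62 mm high, 47 mm across, the wooden end discs (6 mm thick) flush with the thread, rigid, about 70 g. Origin: its centre, half-way up, on its upright axis; z up.
- tin_mid (a point): Square aluminium button tin with a lid, closed; 64 mm high, body 46 x 46 mm, lid (the top 12 mm) 43 x 43 mm, about 120 g. It may stand turned a little in its compartment. Origin: its centre, half-way up, on its upright axis; z up. x and y are square to its sides.
- pad_canister: Fixed square cork pad, 66 x 66 x 3 mm, lying in the tray compartment in which the canister stands at the start (it stays there and marks that compartment; the four pads look alike). Origin: centre of its underside; its top is 3 mm higher. x, y along the tray's x, y.
- pad_egg: Fixed square cork pad, 66 x 66 x 3 mm, lying in the tray compartment in which the darning egg stands at the start (it stays there and marks that compartment; the four pads look alike). Origin: centre of its underside; its top is 3 mm higher. x, y along the tray's x, y.
- pad_spool: Fixed square cork pad, 66 x 66 x 3 mm, lying in the tray compartment in which the spool stands at the start (it stays there and marks that compartment; the four pads look alike). Origin: centre of its underside; its top is 3 mm higher. x, y along the tray's x, y.
- pad_tin: Fixed square cork pad, 66 x 66 x 3 mm, lying in the tray compartment in which the tin stands at the start (it stays there and marks that compartment; the four pads look alike). Origin: centre of its underside; its top is 3 mm higher. x, y along the tray's x, y.
- dish: Bystander: loose lavender ceramic trinket dish, a bowl 90 mm across and 28 mm high, to the left of the work. Origin: centre of its underside.
- lint_brush: Bystander: loose lint brush lying flat, to the right of the work: black head 110 x 45 mm, chrome handle 110 mm long; 220 mm over all along its x, 20 mm high. Origin: on its underside, 30 mm from the handle end of the head.

How it is judged:
At the end, for the whole second after the job is handed in: Each thing stands in the rack compartment mirroring its tray compartment (tray first from left = rack first from right, and so on): centre within 16 mm of the compartment's centre in the rack's x and y, height within 5 mm of standing on its floor, tilt under 0.12 rad, at rest, released (((y of pad_canister in the frame of tray between 0.097 and 0.137 m and y of canister_mid in the frame of rack between -0.133 and -0.101 m) or (y of pad_canister in the frame of tray between 0.019 and 0.059 m and y of canister_mid in the frame of rack between -0.055 and -0.023 m) or (y of pad_canister in the frame of tray between -0.059 and -0.019 m and y of canister_mid in the frame of rack between 0.023 and 0.055 m) or (y of pad_canister in the frame of tray between -0.137 and -0.097 m and y of canister_mid in the frame of rack between 0.101 and 0.133 m)) and x of canister_mid in the frame of rack between -0.016 and 0.016 m and z of canister_mid in the frame of rack between 0.041 and 0.051 m and angle between each of canister_mid, egg_mid, spool_mid, tin_mid's own z axis and vertical below 0.12 rad and linear speed of each of canister, egg, spool, tin below 0.02 m/s and ((y of pad_egg in the frame of tray between 0.097 and 0.137 m and y of egg_mid in the frame of rack between -0.133 and -0.101 m) or (y of pad_egg in the frame of tray between 0.019 and 0.059 m and y of egg_mid in the frame of rack between -0.055 and -0.023 m) or (y of pad_egg in the frame of tray between -0.059 and -0.019 m and y of egg_mid in the frame of rack between 0.023 and 0.055 m) or (y of pad_egg in the frame of tray between -0.137 and -0.097 m and y of egg_mid in the frame of rack between 0.101 and 0.133 m)) and x of egg_mid in the frame of rack between -0.016 and 0.016 m and z of egg_mid in the frame of rack between 0.034 and 0.044 m and ((y of pad_spool in the frame of tray between 0.097 and 0.137 m and y of spool_mid in the frame of rack between -0.133 and -0.101 m) or (y of pad_spool in the frame of tray between 0.019 and 0.059 m and y of spool_mid in the frame of rack between -0.055 and -0.023 m) or (y of pad_spool in the frame of tray between -0.059 and -0.019 m and y of spool_mid in the frame of rack between 0.023 and 0.055 m) or (y of pad_spool in the frame of tray between -0.137 and -0.097 m and y of spool_mid in the frame of rack between 0.101 and 0.133 m)) and x of spool_mid in the frame of rack between -0.016 and 0.016 m and z of spool_mid in the frame of rack between 0.03 and 0.04 m and ((y of pad_tin in the frame of tray between 0.097 and 0.137 m and y of tin_mid in the frame of rack between -0.133 and -0.101 m) or (y of pad_tin in the frame of tray between 0.019 and 0.059 m and y of tin_mid in the frame of rack between -0.055 and -0.023 m) or (y of pad_tin in the frame of tray between -0.059 and -0.019 m and y of tin_mid in the frame of rack between 0.023 and 0.055 m) or (y of pad_tin in the frame of tray between -0.137 and -0.097 m and y of tin_mid in the frame of rack between 0.101 and 0.133 m)) and x of tin_mid in the frame of rack between -0.016 and 0.016 m and z of tin_mid in the frame of rack between 0.031 and 0.041 m); the robot touches nothing.
It fails at once if one of the four things is tipped over (tilted more than 0.7 rad) (angle between any of canister_mid, egg_mid, spool_mid, tin_mid's own z axis and vertical above 0.7 rad).
It fails at once if the trinket dish is moved by more than 20 mm (distance of dish from where it was at the start of the episode above 0.02 m).
It fails at once if the lint brush is moved by more than 20 mm (distance of lint_brush from where it was at the start of the episode above 0.02 m).
It also fails if it takes over 99 s, if anything falls off the work surface, if the arm or the gripper's body presses on something with over 40 N, if the wrist force passes 120 N, or if a joint passes its speed limit or range.

## Working session

There is one attempt and no reset: what is moved stays moved. The work goes in short steps, each a Python script; the robot and the scene stay as the last script left them, time stands still between calls to the robot, and variables do not carry over. Pictures are saved under pics/ and viewed, and the job is handed in when it is done.

```bash
ls; mkdir -p pics; python3 - <<'E'
from cell import *
import cv2
for n in ("side","top","wrist"):
    d=get_image(n); cv2.imwrite(f"pics/{n}0.png",d["image"])
    import numpy as np
    np.set_printoptions(precision=4,suppress=True)
    print(n,d["intrinsics"],d.get("world_from_camera",d.get("hand_eye")))
s=state(); print(s["tcp_rot"],s["tcp_pos"],s["time_s"],s["finger_gap"])
E
```

```text
pics
side [[416.2289   0.     323.0024]
 [  0.     416.2289 205.3383]
 [  0.       0.       1.    ]] [[ 0.8548 -0.2612  0.4484  0.1047]
 [-0.5189 -0.4485  0.7278 -0.7413]
 [ 0.011  -0.8548 -0.5189  0.5815]
 [ 0.      0.      0.      1.    ]]
top [[407.9077   0.     324.5805]
 [  0.     407.9077 204.5404]
 [  0.       0.       1.    ]] [[ 0.0321 -0.9792  0.2005  0.3493]
 [-0.9995 -0.0324  0.0021  0.0016]
 [ 0.0045 -0.2004 -0.9797  1.0293]
 [ 0.      0.      0.      1.    ]]
wrist [[319.5207   0.     322.2606]
 [  0.     319.5207 196.5215]
 [  0.       0.       1.    ]] [[-0.     -0.9458 -0.3247  0.0847]
 [ 1.      0.0001 -0.0006 -0.0004]
 [ 0.0006 -0.3247  0.9458 -0.1175]
 [ 0.      0.      0.      1.    ]]
[[-0.9208  0.3901 -0.0008]
 [ 0.3901  0.9208 -0.0016]
 [ 0.0001 -0.0018 -1.    ]] [0.2436 0.5749 0.2553] 0.15 0.08572153158297507
```

View pics/top0.png

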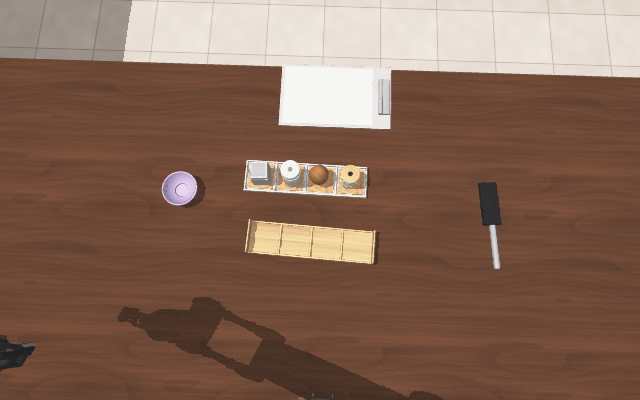

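View pics/side0.png

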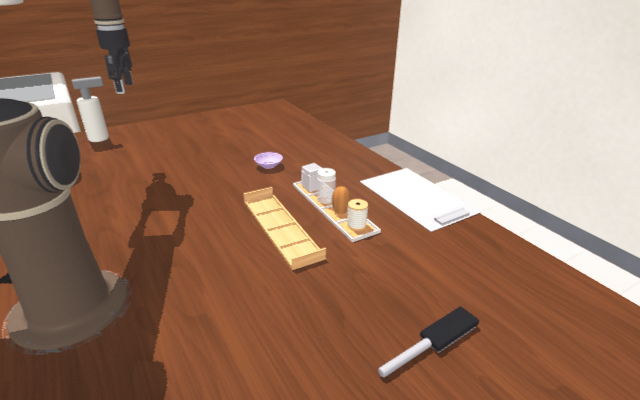

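Tray order from the left is tin (260,172), canister (290,170), egg (319,175), spool (350,177). The rack, empty, is nearer the robot. I'll enlarge the top view to locate both.

```bash
python3 - <<'E'
import cv2
im=cv2.imread("pics/top0.png")[150:275,235:385]
cv2.imwrite("pics/topc.png",cv2.resize(im,None,fx=5,fy=5,interpolation=cv2.INTER_CUBIC)[:600])
E
cat > h.py <<'E'
import numpy as np, cv2
from cell import *
def cam(n):
    s=state(); d=get_image(n)
    if n=="wrist":
        T=np.eye(4); T[:3,:3]=s["tcp_rot"]; T[:3,3]=s["tcp_pos"]; d["world_from_camera"]=T@d["hand_eye"]
    return d
def px2w(d,uv,z):
    K=np.array(d["intrinsics"]); T=np.array(d["world_from_camera"])
    r=T[:3,:3]@np.linalg.solve(K,[uv[0],uv[1],1.]); o=T[:3,3]
    return o+r*(z-o[2])/r[2]
def w2px(d,p):
    K=np.array(d["intrinsics"]); T=np.linalg.inv(np.array(d["world_from_camera"]))
    q=K@(T[:3,:3]@np.array(p)+T[:3,3]); return q[:2]/q[2]
def R(th):  # tool down, jaw (y) axis direction at angle th in world xy
    y=np.array([np.cos(th),np.sin(th),0]); z=np.array([0,0,-1.]); x=np.cross(y,z)
    return np.array([x,y,z]).T
E
```

```text
(no output)
```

View pics/topc.png

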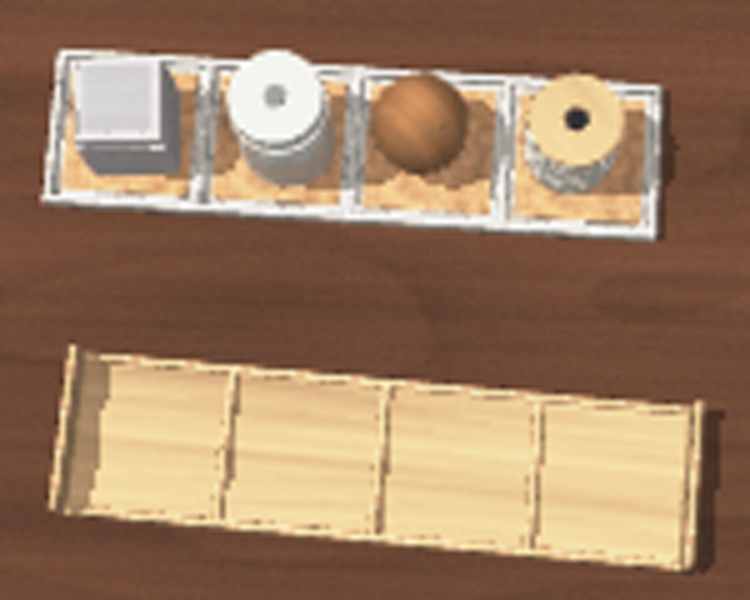

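```bash
python3 - <<'E'
from h import *
np.set_printoptions(precision=4,suppress=True)
d=cam("top")
f=lambda U,z:px2w(d,((U[0]+.5)/5-.5+235,(U[1]+.5)/5-.5+150),z)
for n,z,P in (("tray",.01,[(62,50),(660,87),(657,240),(42,200)]),("rack",.03,[(75,347),(703,403),(690,570),(52,510)])):
    W=np.array([f(u,z) for u in P]); c=W.mean(0)
    v=(W[0]+W[3]-W[1]-W[2])/2; print(n,W,c,np.linalg.norm(v),np.arctan2(-v[0],v[1]))
for n,z,u in (("tin",.071,(120,95)),("can",.091,(275,98)),("egg",.042,(420,125)),("spool",.069,(576,120))): print(n,f(u,z))
E
```

```text
tray [[ 0.6707  0.2097  0.01  ]
 [ 0.6611 -0.1023  0.01  ]
 [ 0.5795 -0.1017  0.01  ]
 [ 0.5901  0.2143  0.01  ]] [0.6254 0.055  0.01  ] 0.3141747607862775 -0.032170386451156635
rack [[ 0.5111  0.1884  0.03  ]
 [ 0.4933 -0.1233  0.03  ]
 [ 0.4113 -0.1176  0.03  ]
 [ 0.4302  0.1941  0.03  ]] [0.4615 0.0354 0.03  ] 0.3122574846085145 -0.058877038184580684
tin [0.6296 0.1674 0.071 ]
can [0.6247 0.0899 0.091 ]
egg [0.6275 0.0211 0.042 ]
spool [ 0.6249 -0.0554  0.069 ]
```

```bash
python3 - <<'E'
from h import *
movep([.46,.05,.33],R(np.pi/2))
d=cam("wrist"); cv2.imwrite("pics/w1.png",d["image"]); np.savez("w1.npz",K=d["intrinsics"],T=d["world_from_camera"])
print(d["world_from_camera"],state()["time_s"],state()["joint_positions"])
print(ik([.625,.17,.1],R(0)),ik([.625,.17,.1],R(np.pi)))
E
```

```text
[[-6.87158098e-04  9.45901326e-01  3.24453709e-01  3.75226959e-01]
 [ 9.99999764e-01  6.57678521e-04  2.00518436e-04  5.04421563e-02]
 [-2.37155809e-05  3.24453770e-01 -9.45901554e-01  4.47422632e-01]
 [ 0.00000000e+00  0.00000000e+00  0.00000000e+00  1.00000000e+00]] 2.3083 [ 1.52907247e-02 -7.88416049e-02  1.91339391e+00  2.62504969e-04
  1.30718506e+00 -1.55648948e+00]
[ 1.98364466e-01  5.25572824e-01  1.67328422e+00 -4.44089210e-16
  9.42735607e-01  1.98364466e-01] None
```

View pics/w1.png

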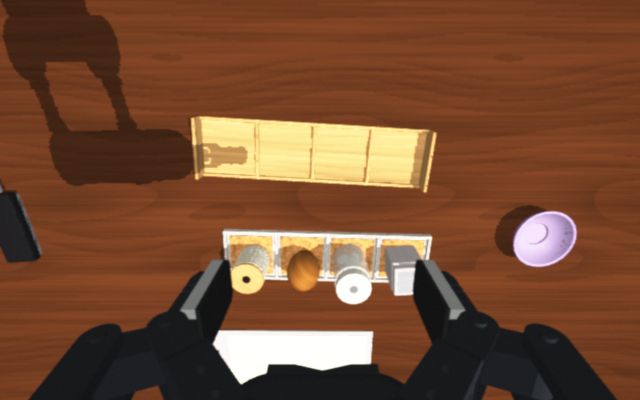

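```bash
python3 - <<'E'
import cv2
im=cv2.imread("pics/w1.png")
cv2.imwrite("pics/w1r.png",cv2.resize(im[105:205,180:445],None,fx=3,fy=3,interpolation=cv2.INTER_CUBIC))
cv2.imwrite("pics/w1t.png",cv2.resize(im[220:310,215:440],None,fx=3.5,fy=3.5,interpolation=cv2.INTER_CUBIC))
E
```

```text
(no output)
```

View pics/w1r.png

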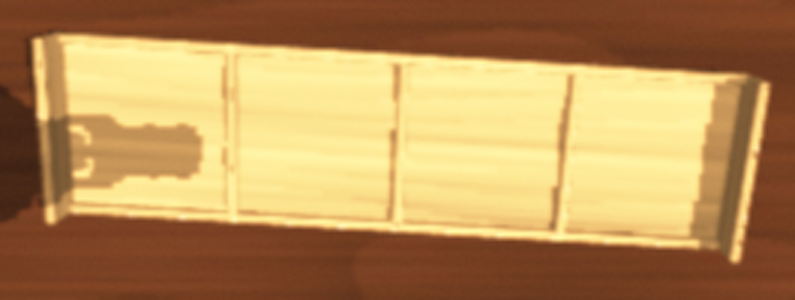

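View pics/w1t.png

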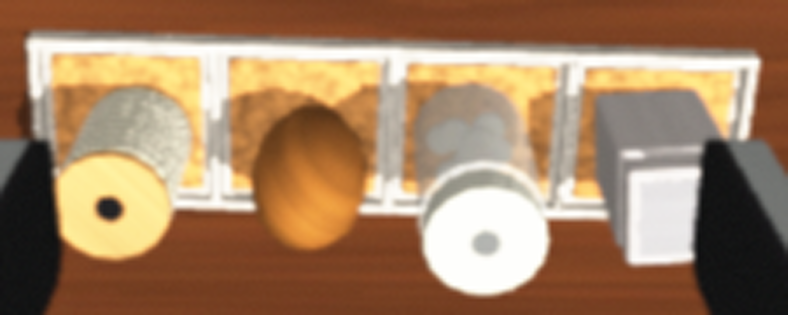

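```bash
python3 - <<'E'
from h import *
np.set_printoptions(precision=4,suppress=True)
z=np.load("w1.npz"); d=dict(intrinsics=z["K"],world_from_camera=z["T"])
f=lambda U,z,s,o:px2w(d,((U[0]+.5)/s-.5+o[0],(U[1]+.5)/s-.5+o[1]),z)
W=np.array([f(u,.03,3,(180,105)) for u in [(769,82),(33,36),(49,224),(738,263)]])
v=(W[0]+W[3]-W[1]-W[2])/2; print("rack",W,W.mean(0),np.linalg.norm(v),np.arctan2(-v[0],v[1]))
W=np.array([f(u,.01,3,(180,105)) for u in [(572,75),(398,65),(230,53),(557,234),(397,225),(232,217)]]);print(W,W.mean(0))
g=lambda U,z:f(U,z,3.5,(215,220))
for n,zz,u in (("can",.091,(486,240)),("spool",.069,(111,208)),("trayR",.01,(28,35)),("trayL",.01,(760,60))): print(n,g(u,zz))
E
```

```text
rack [[ 0.4302  0.1974  0.03  ]
 [ 0.4111 -0.1169  0.03  ]
 [ 0.4939 -0.1207  0.03  ]
 [ 0.5122  0.1927  0.03  ]] [0.4619 0.0381 0.03  ] 0.31442351341433417 -0.059516281002567006
[[ 0.4298  0.1154  0.01  ]
 [ 0.4254  0.0371  0.01  ]
 [ 0.4202 -0.0379  0.01  ]
 [ 0.5043  0.1119  0.01  ]
 [ 0.4999  0.0359  0.01  ]
 [ 0.4961 -0.042   0.01  ]] [0.4626 0.0367 0.01  ]
can [0.6243 0.0915 0.091 ]
spool [ 0.625  -0.0537  0.069 ]
trayR [ 0.5779 -0.0989  0.01  ]
trayL [0.5895 0.2163 0.01  ]
```

```bash
python3 - <<'E'
from h import *
movep([.625,.09,.24],R(-.03))
d=cam("wrist"); cv2.imwrite("pics/w2.png",d["image"]); np.savez("w2.npz",K=d["intrinsics"],T=d["world_from_camera"])
cv2.imwrite("pics/w2c.png",cv2.resize(d["image"][40:390,220:440],None,fx=1.7,fy=1.7,interpolation=cv2.INTER_CUBIC))
E
```

```text
(no output)
```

View pics/w2.png

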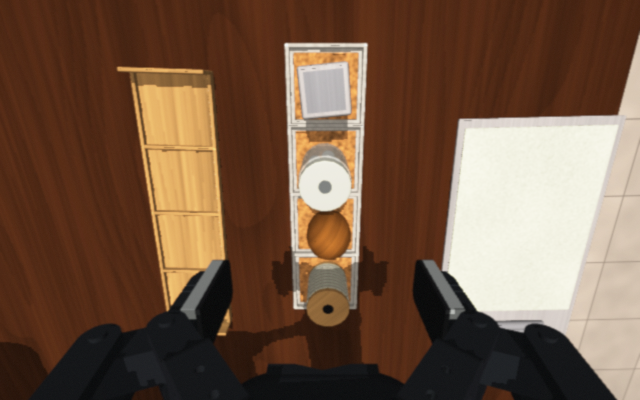

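```bash
python3 - <<'E'
import cv2
im=cv2.imread("pics/w2.png")
a=cv2.resize(im[45:125,285:365],None,fx=7,fy=7,interpolation=cv2.INTER_CUBIC)
cv2.imwrite("pics/w2tin.png",a)
cv2.imwrite("pics/w2egg.png",cv2.resize(im[190:270,285:365],None,fx=5,fy=5,interpolation=cv2.INTER_CUBIC))
E
```

```text
(no output)
```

View pics/w2tin.png

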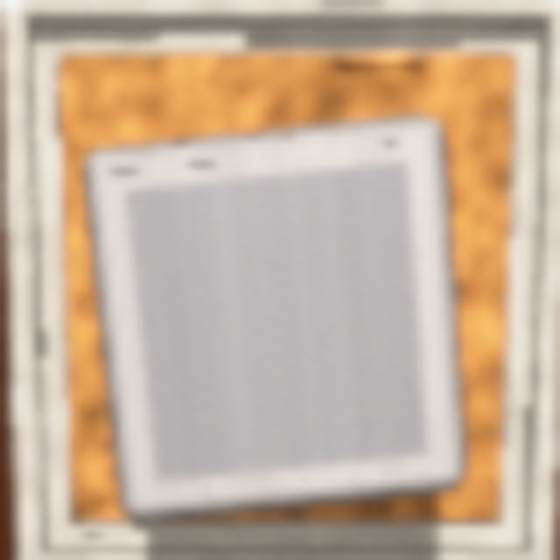

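View pics/w2egg.png

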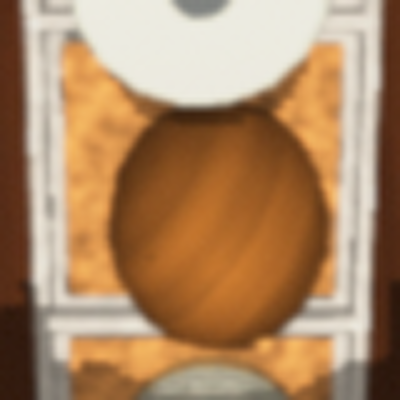

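```bash
python3 - <<'E'
from h import *
np.set_printoptions(precision=4,suppress=True)
z=np.load("w2.npz"); d=dict(intrinsics=z["K"],world_from_camera=z["T"])
f=lambda U,z,s,o:px2w(d,((U[0]+.5)/s-.5+o[0],(U[1]+.5)/s-.5+o[1]),z)
W=np.array([f(u,.071,7,(285,45)) for u in [(130,190),(403,165),(427,452),(158,480)]])
O=np.array([f(u,.071,7,(285,45)) for u in [(88,153),(440,120),(464,475),(127,515)]])
for W in (W,O):
    e=W[1]-W[0]+W[2]-W[3]; h=W[0]-W[3]+W[1]-W[2]; print(W,W.mean(0),np.linalg.norm(e)/2,np.linalg.norm(h)/2,np.arctan2(e[1],e[0]),np.arctan2(-h[0],h[1]))
print("egg",f((220,222),.042,5,(285,190)),f((110,222),.042,5,(285,190)),f((330,222),.042,5,(285,190)))
for n,p in (("can",(324.5,186.5,.091)),("spool",(328,309,.069))): print(n,px2w(d,p[:2],p[2]))
E
```

```text
[[0.6106 0.1862 0.071 ]
 [0.6432 0.188  0.071 ]
 [0.6459 0.1549 0.071 ]
 [0.6124 0.1525 0.071 ]] [0.628  0.1704 0.071 ] 0.03311122903879711 0.033484930385194164 0.06373075672949362 0.06760926825117503
[[0.6058 0.1904 0.071 ]
 [0.6476 0.1928 0.071 ]
 [0.6505 0.152  0.071 ]
 [0.6084 0.1484 0.071 ]] [0.6281 0.1709 0.071 ] 0.04208030751288109 0.0415416764834214 0.07168433083733271 0.06521175273040486
egg [0.6287 0.0221 0.042 ] [0.6047 0.0228 0.042 ] [0.6526 0.0214 0.042 ]
can [0.6258 0.0915 0.091 ]
spool [ 0.6258 -0.0548  0.069 ]
```

```bash
cat >> h.py <<'E'
RC=np.array([.462,.037]); RY=-.0592
def rackpt(y): return RC+np.array([-np.sin(RY)*y,np.cos(RY)*y])
def pick_place(xy,th,zg,yr,force=40,lift=.13):
    zt=zg+.006
    movep([*xy,zt+.12],R(th))
    line_to([*xy,zt],speed=.15)
    g=grip(0.02,force); s=state(); print("grip gap",s["finger_gap"],s["time_s"])
    line_to([*xy,zt+lift],speed=.2)
    print("lifted gap",state()["finger_gap"])
    p=rackpt(yr)
    line_to([*p,zt+lift],speed=.2,frame=R(RY))
    cv2.imwrite("pics/hold%d.png"%round(yr*1000),get_image("side")["image"])
    line_to([*p,zt+.012],speed=.15)
    hit=line_to([*p,zt-.007],speed=.03,until_force=4)
    s=state(); print("down",hit,s["tcp_pos"]-np.array([*p,zt-.003]),s["finger_gap"],s["wrist_force"])
    grip(.085); line_to([*p,zt+.12],speed=.2); print(state()["time_s"],state()["finger_gap"])
E
python3 - <<'E'
from h import *
np.set_printoptions(precision=4,suppress=True)
pick_place((.628,.170),.066,.042,-.117)
d=cam("wrist"); cv2.imwrite("pics/w3.png",d["image"]);d=cam("side"); cv2.imwrite("pics/s3.png",d["image"][130:330,200:450].repeat(3,0).repeat(3,1))
E
```

```text
grip gap 0.04549641191266352 5.7417
lifted gap 0.045473466451905226
down True [ 0.0004 -0.0001  0.001 ] 0.0453002272590653 [ 0.2018 -0.9947  3.3092]
10.925 0.08506669037610597
```

View pics/w3.png

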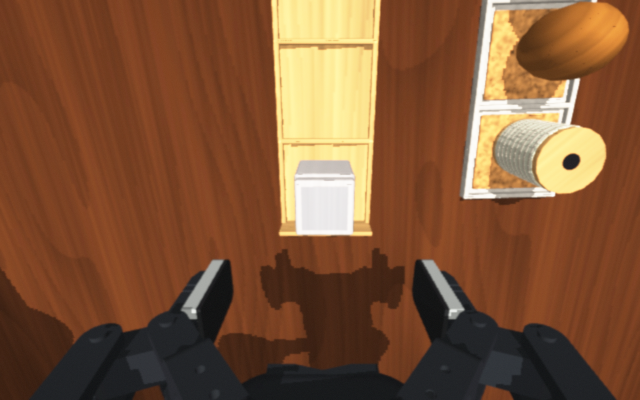

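View pics/s3.png

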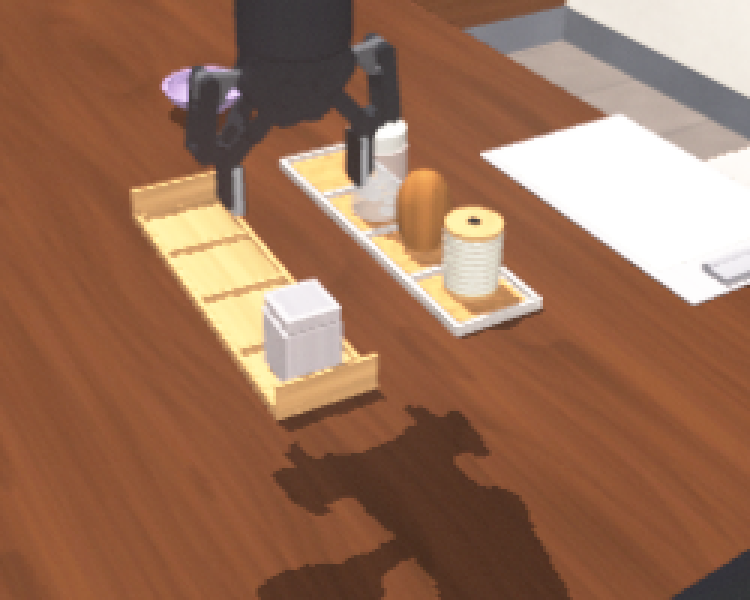

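The tin stands upright in the rightmost compartment (325,205), well clear of the walls. Canister is next.

```bash
python3 - <<'E'
from h import *
np.set_printoptions(precision=4,suppress=True)
pick_place((.6255,.0912),-.03,.047,-.039)
d=cam("wrist"); cv2.imwrite("pics/w4.png",d["image"]);d=cam("side"); cv2.imwrite("pics/s4.png",d["image"][130:330,200:450].repeat(3,0).repeat(3,1))
E
```

```text
grip gap 0.04921525280274667 13.3583
lifted gap 0.04900028695352321
down True [0.0004 0.     0.0017] 0.04912059159087631 [-0.3602 -0.4971  4.0627]
17.9417 0.08523389452741889
```

View pics/w4.png

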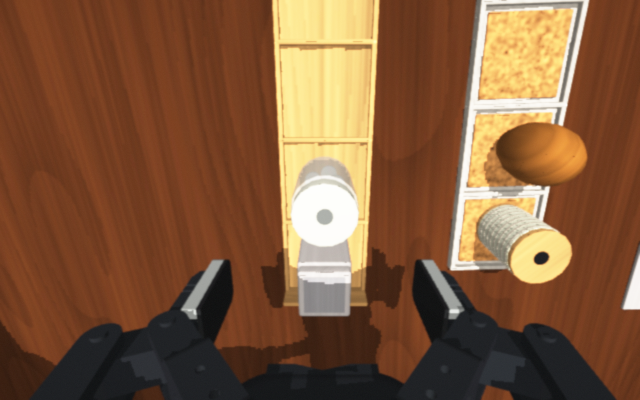

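View pics/s4.png

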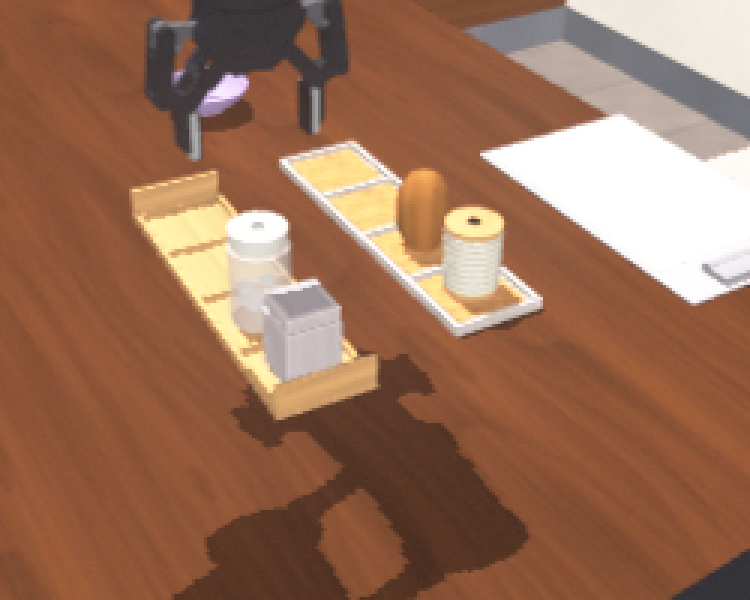

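The canister stands upright at (325,210), third compartment from the left. Now the egg.

```bash
python3 - <<'E'
from h import *
np.set_printoptions(precision=4,suppress=True)
pick_place((.6285,.0219),-.03,.042,.039)
d=cam("wrist"); cv2.imwrite("pics/w5.png",d["image"]);d=cam("side"); cv2.imwrite("pics/s5.png",d["image"][130:330,200:450].repeat(3,0).repeat(3,1))
E
```

```text
grip gap 0.04651472771853275 20.15
lifted gap 0.04631720451255477
down True [0.0003 0.     0.0013] 0.04624853246379837 [-1.0865 -0.6014  5.6331]
24.675 0.08513037678073904
```

View pics/w5.png

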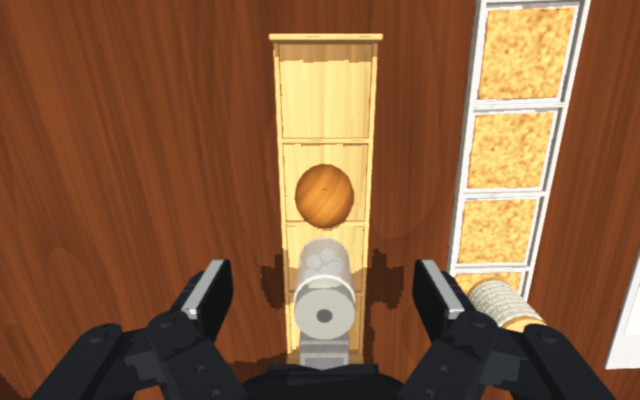

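View pics/s5.png

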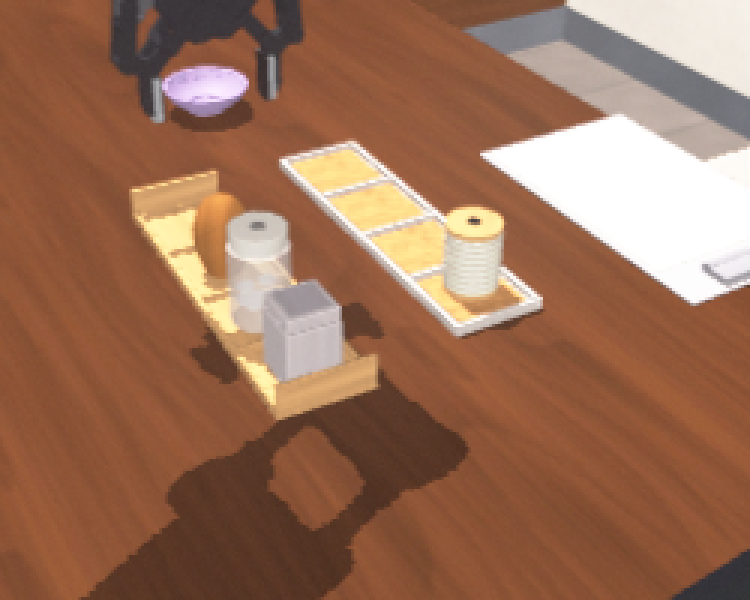

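The egg stands in the second compartment from the left at (325,195). Last, the spool.

```bash
python3 - <<'E'
from h import *
np.set_printoptions(precision=4,suppress=True)
pick_place((.6255,-.0545),-.03,.039,.117)
movep([.40,.05,.33],R(np.pi/2))
d=cam("wrist"); cv2.imwrite("pics/w6.png",d["image"]); np.savez("w6.npz",K=d["intrinsics"],T=d["world_from_camera"])
d=cam("side"); cv2.imwrite("pics/s6.png",d["image"][130:330,200:450].repeat(3,0).repeat(3,1))
d=cam("top"); cv2.imwrite("pics/t6.png",d["image"])
E
```

```text
grip gap 0.04622127791621318 27.0083
lifted gap 0.04654540132010627
down True [0.     0.0001 0.001 ] 0.04637653216688613 [-1.0584  0.0585  4.6269]
31.975 0.08487185617901198
```

View pics/w6.png

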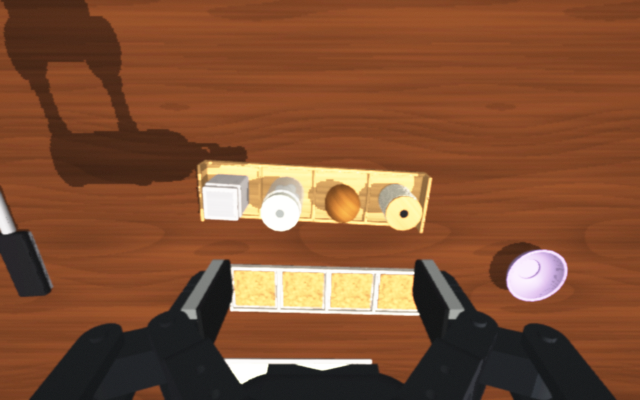

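View pics/s6.png

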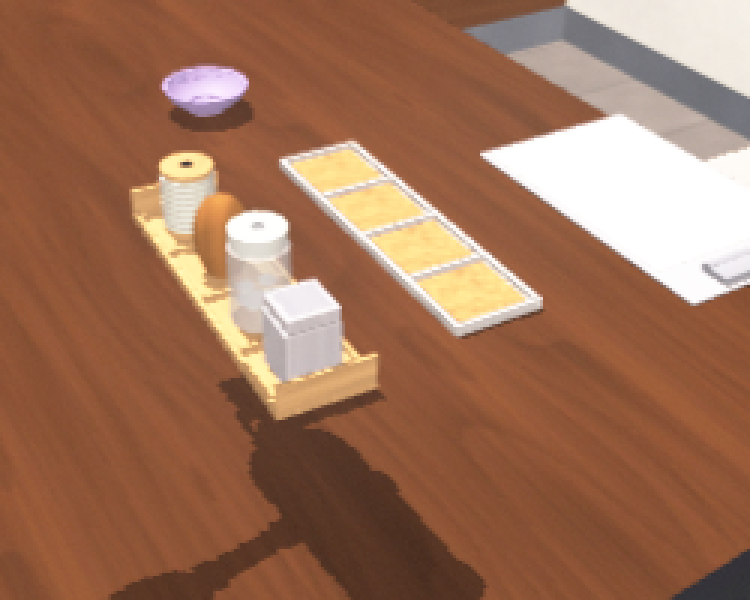

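View pics/t6.png

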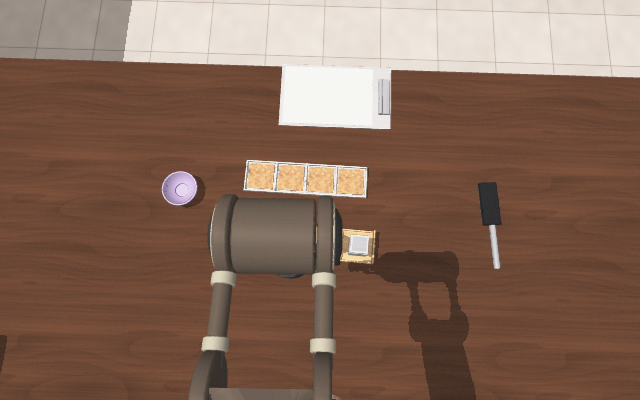

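All four look placed, and the dish (180,188) and brush (490,205) are unmoved. I'll measure the positions in the rack frame before handing in.

```bash
python3 - <<'E'
import cv2
im=cv2.imread("pics/w6.png")
cv2.imwrite("pics/w6c.png",cv2.resize(im[150:242,190:440],None,fx=3.2,fy=3.2,interpolation=cv2.INTER_CUBIC))
E
```

```text
(no output)
```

View pics/w6c.png

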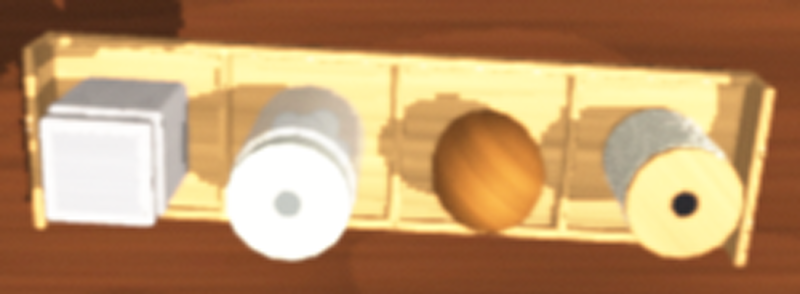

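```bash
python3 - <<'E'
from h import *
np.set_printoptions(precision=4,suppress=True)
z=np.load("w6.npz"); d=dict(intrinsics=z["K"],world_from_camera=z["T"])
f=lambda U,z:px2w(d,((U[0]+.5)/3.2-.5+190,(U[1]+.5)/3.2-.5+150),z)[:2]
W=np.array([f(u,.03) for u in [(775,90),(25,45),(40,228),(742,266)]]); c=W.mean(0); print("rack",c)
M=np.array([[np.cos(RY),np.sin(RY)],[-np.sin(RY),np.cos(RY)]])
for n,u,zz in (("tin",(99,171),.068),("can",(288,203),.088),("egg",(489,170),.039),("spool",(684,204),.066)): print(n,M@(f(u,zz)-RC),M@(f(u,zz)-c))
E
```

```text
rack [0.4618 0.0385]
tin [-0.0022 -0.1156] [-0.0019 -0.1171]
can [-0.0011 -0.0387] [-0.0009 -0.0401]
egg [-0.0012  0.0403] [-0.001   0.0389]
spool [-0.0011  0.1171] [-0.0008  0.1156]
```

All four centres measure within about 3 mm of their compartment centres. Handing in.

```bash
python3 - <<'E'
from cell import *
print(state()["time_s"]); close_job()
E
```

```text
33.7417
the job is handed in; nothing more can be done
```

All four things are in the wooden rack in reverse order, and I handed the job in at about 34 s of the 99 s allowed. From the left, the tray held tin, canister, egg, spool; the rack now holds spool, egg, canister, tin.

- **Placing:** I gripped each thing across the row and lowered it until it touched the rack floor. It touched within 2 mm of the expected height each time. I then released it and moved the arm clear.
- **Position:** in the last wrist picture, all four centres were within about 3 mm of their compartment centres, against the 16 mm allowed. The wrist and top cameras differed by 2–3 mm on where the rack is along the row.
- **Upright and bystanders:** all four look upright in the last side and wrist pictures. The dish and lint brush are where they were at the start, by eye in the top picture.
- **One oddity:** the egg was gripped slightly off its centre line, with the gap at 46.2 mm for a 48 mm body. It still stands centred.

No check failed. Handing in gives no verdict, so the result itself is unconfirmed.

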